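# Open the coppersmith's showcase and hold its sash up

## Task

Open the showcase on the counter and finish holding it open: tug its sliding front sash upward by the lift handle, before touching the catch, to learn whether it is caught, and if it stops dead do not force it but push the brass catch slide on the box beside it all the way to its other end, once only and never back. Then raise the sash at least 12 cm and end with the gripper still holding it up by the handle, because it drops when let go. Leave the wares standing around it undisturbed.

Things in the scene. Friction and masses are not known exactly. Their poses are not given: they have to be found in the camera images.
- case_origin (a point): the countertop glass showcase with dark wood frame, fixed, 340 mm wide (y), 280 mm deep (x), its top 150 mm high; this point is the middle of it at counter height, x axis pointing to its back, y axis along its front towards the catch box, z up; yaw differs each time. Two brass sash guides stand 250 mm high at (-135, +166 and -166 mm). The catch box, 60 x 128 mm and 100 mm high, is centred at (-137, +240 mm)
- sash (a joint): height of the sash above its shut position, 0 to 0.15 m, grows as it rises. The sash (0.45 to 0.85 kg, hidden) slides vertically in the front of the showcase, 135 mm in front of case_origin, and falls shut when let go. When caught it has some 6 mm of play and then stops dead (a pull of 20 N tells; over 60 N against the catch counts as forcing it); when free it just goes on rising
- sash_handle (a point): centre of the sash's brass lift handle: a level bar 134 mm long (along the showcase's y), 12 mm thick (x) and 14 mm high, on two posts at its ends; 45 mm free below it down to the sash's top edge. It rises with the sash, and is 190 mm above the counter when shut; the same axes as case_origin
- catch (a joint): position of the catch slide, 0 (end near the sash, where it always starts) to 0.022 m (far end, away from the sash along the showcase's +y). Stays where it is left, about 3 N to move. At one end the sash is caught and at the other it is free; which end is which is not marked, cannot be seen and differs each time: so the sash may be free already, and sliding then catches it. It is worn: it must not be pushed back again (an adjustment within 5 mm of either end does not matter)
- catch_grip (a point): centre of the catch slide's upright brass grip, 14 mm (x) by 24 mm (y) by 38 mm high, standing on the catch box (100 mm high), its centre 120 mm above the counter; moves with the slide; the same axes as case_origin
- cup: loose copper cup, 68 mm across, 60 mm high, on the showcase's top; origin at its underside; not to be disturbed
- pot: loose brass pot, 80 mm across, 83 mm high, on the showcase's top; origin at its underside; not to be disturbed
- weight: loose brass weight, 44 mm across, 60 mm high, standing on the counter behind the catch box; origin at its underside; not to be disturbed
- bowl: loose copper bowl, 110 mm across, 45 mm high, on the counter; origin at its underside; not to be disturbed
- hammer: loose hammer lying on the counter; not to be disturbed
- polish: loose can, 60 mm across, 100 mm high, on the counter; origin at its underside; not to be disturbed
- mug: loose copper mug, 72 mm across, 80 mm high, on the counter; origin at its underside; not to be disturbed

How it is judged:
By the outcome, as a careful person would: the job done as asked, in the order asked, and still so for the second after the job is handed in, while the arm keeps its last pose, push and grip.
It also fails if it takes over 64 s, if anything falls off the work surface, if the arm or the gripper's body presses on something with over 40 N, if the wrist force passes 120 N, or if a joint passes its speed limit or range.

## Robot

A 6-joint arm with a two-finger parallel gripper is mounted at the origin on the work surface. World frame = base frame: x ahead of the robot, y to its left, z up, the work surface at z = 0. Lengths are in m, angles in rad, forces in N, time in s.
With the tool pointing down it reaches from about 0.35 to 0.975 m from the base axis. Payload 4.9 kg.
Tool frame: the origin (TCP) lies at the very end of the fingers, on their centre line; the grasp point (between the pads) lies arm.grip_depth behind it (arm.grip_depth is the distance from the TCP to the grasp point, in m); y points along the fingers, z is the direction in which the jaws open and shut, and the axes are right-handed (so a half turn about y gives the same grasp; the last joint's range is limited). The gripper opens to 85 mm and grips with 20 to 120 N. Pads are 22 mm wide; open, the fingers measure 114 mm over their backs; the gripper's body (76 mm by 85 mm) begins 54 mm behind the grasp point. The pads swing forward as they close: fully open they stand 13 mm farther back than shut.
Start: joints at [1.019, 0.053, 1.613, -0, 1.476, -0.119], TCP at [0.262, 0.567, 0.231] pointing down, gripper open.
Joint ranges: [-3.01, 3.01], [-1.01, 2.22], [0.06, 2.58], [-1.02, 4.17], [0.09, 2.62], [-3.14, 3.14]. Speed limits (rad/s): [2.57, 2.57, 3.14, 3.14, 3.14, 3.14].

## Interface

Orientations are given as [roll, pitch, yaw] about the fixed x, y, z axes, in that order (R = Rz(yaw) Ry(pitch) Rx(roll)).
In Python, from bench import arm gives the robot as it stands.
- The arm moves only by the tool jog_arm, never from a script. Its argument "motion" is a list that holds one entry, the list of rows, each a list of 4 numbers: the shift along the world's x, y, z in m, then the turn about the world's z in rad. A call has 1 to 8 rows; each row is the pose to reach, as a shift and turn from the pose commanded when the call began; what a row does not reach only later rows make up. A row lasts 1/10 s, in which the tool goes at most 50 mm and 8.59 degrees, less where a joint would pass 70% of its speed; a pose out of reach is approached as far as the arm can. A call with a gripper value outside its range is refused whole. "gripper" is the opening in per cent of the stroke, from 0 (shut) to 100 (fully open), set as the call begins (left out, the last holds). The fingers move at their own pace and stop on an object; "force" is the grip in N (left out, the last holds). Time passes only in rows, so rows that repeat a pose let the fingers close. It gives the time, the measured TCP pose, the force and the opening at its end, in the units of the state.
- arm.get_obs(): the state, without advancing time (a new reading comes with each control period).
- arm.snapshot(name): name is "side" or "top" or "wrist"; returns the picture (384x512x3 uint8, red, green, blue); there is no depth.
- arm.camera_model(name): a dict with "K" (3x3 intrinsics, pixels), "extrinsics" (4x4, takes a point from world to camera coordinates); the wrist camera has in their place "T_tool_cam" (4x4, takes a point from camera to tool coordinates, whose origin is the TCP and whose axes are the tool frame's). Camera axes: x right, y down, z forward; pixel columns grow to the right and rows downward; lengths in m; the calibration is good to about 2 mm. The wrist camera is an equidistant fisheye: a pixel r from the principal point sees the ray r / f radians off the axis. A picture is of the moment at which its call begins: read the wrist's pose just before it. camera_model takes no time and is no camera call.
- arm.sign_off(): hands the job in, once; it reports no verdict.
The state is a dict: "t": time; "joints": joint angles; "qvel": joint speeds; "joint_torque": joint torques, N m; "position": TCP position; "tool_rot": TCP orientation; "wrist_force": force on the tool from outside, world axes, zero at the start; "torque": the same for the moment, N m; "opening": opening from 0.0 (shut) to 1.0 (fully open).
Only numpy, scipy, OpenCV 4.12 (cv2) and the standard library are available. Lean on these libraries where they do the work, as an engineer would, in place of code of your own. Each camera call takes 0.05 s, during which the arm holds its last target.

## Working session

There is one attempt and no reset: what is moved stays moved. The work goes in short steps, Python scripts to look and compute and a tool call to move; the robot and the scene stay as the last step left them, time stands still between calls to the robot, and variables do not carry over. Pictures are saved under pics/ and viewed, and the job is handed in when it is done.

Besides the shell and the picture viewer there is one more tool, called after "Emit:" as a command line: name --argument value ..., lists and objects as JSON in quotes. jog_arm: Moves the arm, as the interface text tells. Its arguments: {"type":"object","properties":{"motion":{"type":"array"},"gripper":{"type":"number"},"force":{"type":"number"}},"required":["motion"]}

```bash
ls; mkdir -p pics; python3 - <<'E'
from bench import arm
import cv2,numpy as np
print(arm.get_obs(), arm.grip_depth)
for n in ["side","top","wrist"]:
    im=arm.snapshot(n); cv2.imwrite(f"pics/{n}0.png",im[:,:,::-1]); 
    print(n,{k:np.round(v,4).tolist() if not isinstance(v,(str,)) else v for k,v in arm.camera_model(n).items()})
E
```

```text
pics
{'t': 0.0, 'joints': array([ 1.01897736e+00,  5.33616897e-02,  1.61427287e+00,  7.68593341e-06,
        1.47598108e+00, -1.19011856e-01]), 'qvel': array([-1.46376255e-03,  5.25305776e-05,  3.88428937e-04, -2.16692982e-03,
       -2.49093949e-03, -2.50160972e-04]), 'joint_torque': array([ 2.39480774e-03, -3.93650222e+01, -3.70191729e+01,  7.90890749e-05,
        6.76621363e-03,  1.64208154e-05]), 'position': array([0.26182108, 0.56684609, 0.23007263]), 'tool_rot': array([-1.57280410e+00,  2.47787744e-04, -4.32808093e-01]), 'wrist_force': array([0.45348095, 0.17274581, 0.61662523]), 'torque': array([ 0.01761269, -0.03468878, -0.02490471]), 'opening': 1.0026799978548915} 0.0187
side {'K': [[487.5869, 0.0, 254.8527], [0.0, 487.5869, 196.9336], [0.0, 0.0, 1.0]], 'extrinsics': [[-0.9919, -0.127, 0.0063, 0.5195], [-0.1027, 0.7713, -0.6281, 0.1256], [0.0749, -0.6237, -0.7781, 1.911], [0.0, 0.0, 0.0, 1.0]]}
top {'K': [[498.5171, 0.0, 251.2089], [0.0, 498.5171, 189.8557], [0.0, 0.0, 1.0]], 'extrinsics': [[-0.0258, -0.9995, 0.017, 0.0176], [-0.9983, 0.0248, -0.0518, 0.5411], [0.0514, -0.0183, -0.9985, 1.7553], [0.0, 0.0, 0.0, 1.0]]}
wrist {'K': [[297.3186, 0.0, 257.1181], [0.0, 297.3186, 189.1145], [0.0, 0.0, 1.0]], 'T_tool_cam': [[0.001, 0.9481, 0.3181, -0.0819], [0.0017, -0.3181, 0.9481, -0.142], [1.0, -0.0004, -0.002, 0.0004], [0.0, 0.0, 0.0, 1.0]]}
```

View pics/side0.png

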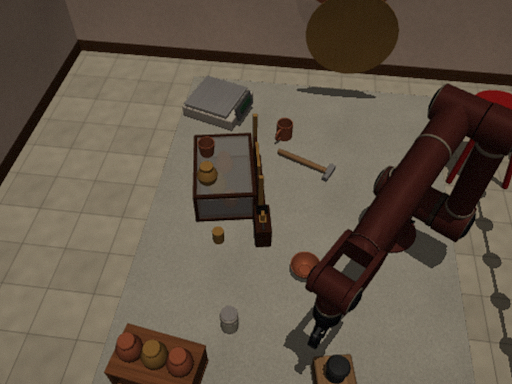

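View pics/top0.png

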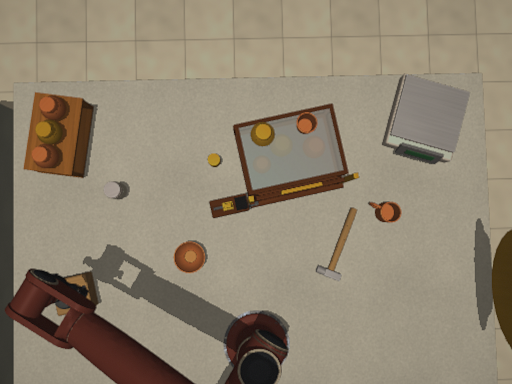

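View pics/wrist0.png

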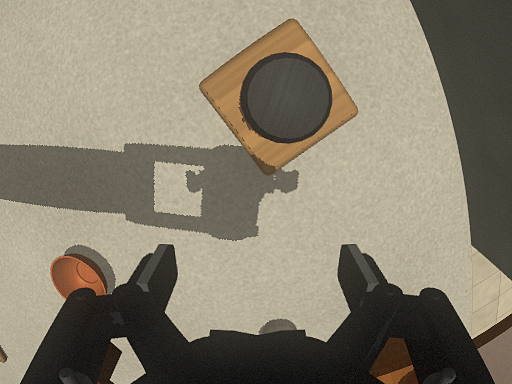

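The top view shows the showcase at about (292,150), its handle at (302,188), the catch box at (230,205) and its grip near (228,206). I'll enlarge that area.

```bash
cat > h.py <<'E'
import numpy as np,cv2
from bench import arm
def ray(n,uv,z):
    m=arm.camera_model(n);K=np.array(m["K"]);E=np.array(m["extrinsics"])
    d=E[:3,:3].T@np.linalg.inv(K)@np.array([uv[0],uv[1],1.]);c=-E[:3,:3].T@E[:3,3]
    return c+d*(z-c[2])/d[2]
def proj(n,p):
    m=arm.camera_model(n);K=np.array(m["K"]);E=np.array(m["extrinsics"])
    q=K@(E[:3,:3]@np.array(p)+E[:3,3]);return q[:2]/q[2]
E
python3 - <<'E'
import cv2
im=cv2.imread("pics/top0.png")
c=im[90:225,200:370];cv2.imwrite("pics/topz.png",cv2.resize(c,None,fx=4.4,fy=4.4,interpolation=cv2.INTER_CUBIC))
im=cv2.imread("pics/side0.png")
c=im[105:255,180:290];cv2.imwrite("pics/sidez.png",cv2.resize(c,None,fx=4,fy=4,interpolation=cv2.INTER_CUBIC))
E
```

```text
(no output)
```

View pics/topz.png

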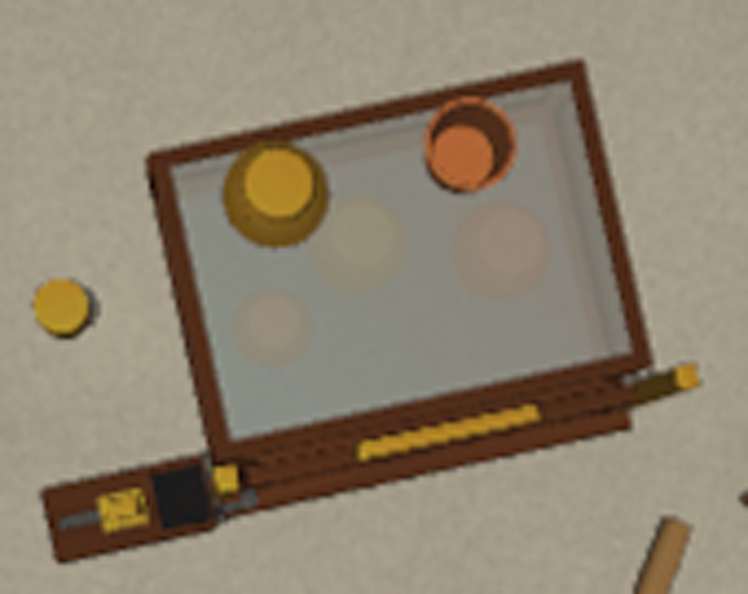

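View pics/sidez.png

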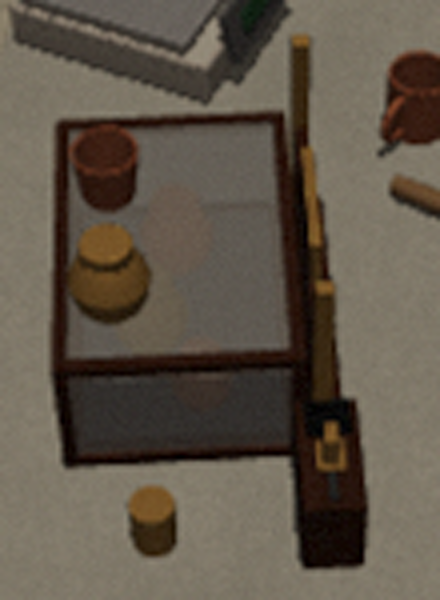

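```bash
python3 - <<'E'
from h import *
Z=lambda a,b:((a+.5)/4.4+200-.5,(b+.5)/4.4+90-.5)
im=cv2.imread("pics/top0.png")
hsv=cv2.cvtColor(im,cv2.COLOR_BGR2HSV)
m=cv2.inRange(hsv,(18,130,110),(32,255,255)); m[:, :205]=0;m[:175]=0;m[225:]=0
n,l,st,ce=cv2.connectedComponentsWithStats(m)
for i in range(1,n):
  if st[i,4]>4: print(st[i],ce[i])
  if st[i,2]>25:
    pts=np.argwhere(l==i)[:,::-1].astype(np.float32)
    r=cv2.minAreaRect(pts);print(r)
    P=ray("top",ce[i],.197);print("handle",P)
a=ray("top",Z(362,452),.197);b=ray("top",Z(538,412),.197);print(a,b,(a+b)/2,np.linalg.norm(a-b))
g1=ray("top",Z(228,478),.25);g2=ray("top",Z(687,376),.25);print(g1,g2,(g1+g2)/2,np.linalg.norm(g1-g2))
for u in (a-b,g1-g2): print(np.arctan2(-u[0],u[1]))
cs=[ray("top",Z(*p),.15) for p in [(150,157),(583,62),(650,362),(215,452)]]
for c in cs: print(c)
print(np.linalg.norm(cs[0]-cs[1]),np.linalg.norm(cs[1]-cs[2]),np.arctan2(-(cs[0]-cs[1])[0],(cs[0]-cs[1])[1]))
print("grip",ray("top",Z(122,508),.139))
print("box far corners",ray("top",Z(42,490),.1),ray("top",Z(60,562),.1))
# prediction
yaw=np.arctan2(-(g1-g2)[0],(g1-g2)[1]);R=np.array([[np.cos(yaw),-np.sin(yaw)],[np.sin(yaw),np.cos(yaw)]])
o=((g1+g2)/2)[:2]-R@[-.135,0]
print("origin",o,yaw)
for nm,p,z in [("handle",(-.135,0),.19),("box",(-.137,.24),.1),("boxfar",(-.167,.304),.1)]:
  w=R@p+o;print(nm,w,proj("top",[*w,z]),proj("side",[*w,z]))
E
```

```text
[354 175   5   4  15] [355.8 176.2]
[281 182  42  13 171] [301.21637427 187.79532164]
((301.3352966308594, 187.75881958007812), (4.013212203979492, 41.976036071777344), 77.47119140625)
handle [ 0.5345531  -0.15224183  0.197     ]
[248 196   6   6  31] [250.87096774 198.35483871]
[222 201  12  10  83] [227.         205.54216867]
[ 0.52159554 -0.0901611   0.197     ] [ 0.5474336  -0.21874882  0.197     ] [ 0.53451457 -0.15445496  0.197     ] 0.1311579477925652
[0.50338871 0.0082317  0.25      ] [ 0.56692485 -0.31593583  0.25      ] [ 0.53515678 -0.15385207  0.25      ] 0.3303353252139743
0.1982965933719884
0.19354441587137045
[0.74877669 0.05860872 0.15      ]
[ 0.81351011 -0.26904142  0.15      ]
[ 0.58571069 -0.311556    0.15      ]
[0.52644004 0.01557092 0.15      ]
0.33398358577855997 0.2317327519225122 0.1950567079460385
grip [0.48678849 0.08601075 0.139     ]
box far corners [0.50297234 0.14803078 0.1       ] [0.44761503 0.13547677 0.1       ]
origin [ 0.66763615 -0.12788639] 0.19354441587137045
handle [ 0.53515678 -0.15385207] [301.45620516 187.7169789 ] [257.26696995 153.96613678]
box [0.48703292 0.08128214] [229.10060235 205.20719975] [262.01339271 217.16093809]
boxfar [0.44528341 0.13831702] [212.41944194 218.05719023] [271.52668196 230.82272552]
```

Emit:
jog_arm --motion '[[[0.017, -0.04, 0.03, -0.06], [0.034, -0.08, 0.06, -0.12], [0.051, -0.125, 0.08, -0.18], [0.068, -0.17, 0.09, -0.24], [0.085, -0.215, 0.09, -0.3], [0.102, -0.26, 0.09, -0.36], [0.119, -0.305, 0.09, -0.42], [0.136, -0.35, 0.09, -0.48]]]' --gripper 60 --force 60

```text
t: 0.95
position: [0.3982, 0.2154, 0.3212]
tool_rot: [-1.57, -0.0, -0.915]
wrist_force: [0.8, 0.5, 0.4]
opening: 0.601
```

Emit:
jog_arm --motion '[[[0.017, -0.045, 0, -0.06], [0.034, -0.09, 0, -0.12], [0.051, -0.135, 0, -0.18], [0.068, -0.18, 0, -0.24], [0.085, -0.225, 0, -0.3], [0.102, -0.27, 0, -0.36], [0.119, -0.315, 0, -0.42], [0.137, -0.37, 0, -0.464]]]'

```text
t: 1.75
position: [0.5329, -0.147, 0.3209]
tool_rot: [-1.571, 0.0, -1.379]
wrist_force: [0.4, -0.2, -0.6]
opening: 0.601
```

Emit:
jog_arm --motion '[[[0, 0, 0, 0], [0, 0, 0, 0]]]'

```text
t: 1.95
position: [0.5325, -0.146, 0.3204]
tool_rot: [-1.572, 0.001, -1.379]
wrist_force: [-0.2, 1.2, -0.5]
opening: 0.602
```

```bash
python3 - <<'E'
from h import *
o=arm.get_obs();print(o['t'],o['position'],o['tool_rot'],o['wrist_force'])
cv2.imwrite("pics/w1.png",arm.snapshot("wrist")[:,:,::-1])
E
```

```text
1.95 [ 0.53247865 -0.14601657  0.32042718] [-1.57218043e+00  1.42521543e-03 -1.37868123e+00] [-0.15355726  1.22079224 -0.45015354]
```

View pics/w1.png

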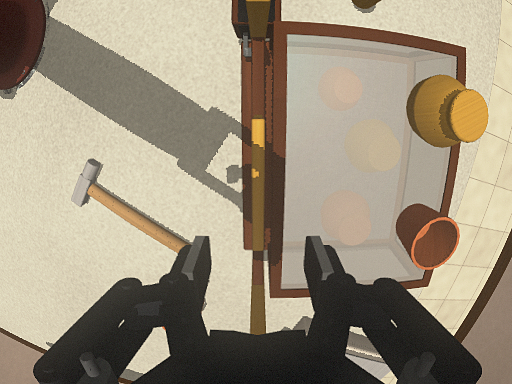

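The handle appears at columns 252–265, rows 118–250, centred between the fingers (columns 200 and 312). I'll check its position from this view with a ray.

```bash
cat >> h.py <<'E'
from scipy.spatial.transform import Rotation as Ro
def wray(uv,z,pos,rot):
    m=arm.camera_model("wrist");K=np.array(m["K"]);T=np.array(m["T_tool_cam"])
    d=np.array([uv[0]-K[0,2],uv[1]-K[1,2]]);r=np.linalg.norm(d);th=r/K[0,0]
    v=np.array([*(np.sin(th)*d/r),np.cos(th)])
    R=Ro.from_euler("xyz",rot).as_matrix()
    c=R@T[:3,3]+pos;v=R@T[:3,:3]@v
    return c+v*(z-c[2])/v[2]
E
python3 - <<'E'
from h import *
o=arm.get_obs();p,r=o['position'],o['tool_rot']
a=wray((258.5,119),.197,p,r);b=wray((257,250),.197,p,r);print(a,b,(a+b)/2,np.linalg.norm(a-b),np.arctan2(-(a-b)[0],(a-b)[1]))
E
```

```text
[ 0.52220335 -0.08744127  0.197     ] [ 0.54613848 -0.21713658  0.197     ] [ 0.53417092 -0.15228892  0.197     ] 0.13188541376257717 0.18249558074992922
```

Emit:
jog_arm --motion '[[[0.002, -0.006, -0.03, 0], [0.002, -0.006, -0.07, 0], [0.002, -0.006, -0.1, 0], [0.002, -0.006, -0.12, 0], [0.002, -0.006, -0.135, 0], [0.002, -0.006, -0.148, 0], [0.002, -0.006, -0.148, 0]]]'

```text
t: 2.7
position: [0.5339, -0.1501, 0.1718]
tool_rot: [-1.573, 0.001, -1.376]
wrist_force: [-0.7, 0.3, -0.7]
opening: 0.598
```

Emit:
jog_arm --motion '[[[0, 0, 0, 0], [0, 0, 0, 0], [0, 0, 0, 0], [0, 0, 0, 0], [0, 0, 0, 0], [0, 0, 0, 0], [0, 0, 0, 0], [0, 0, 0, 0]]]' --gripper 0 --force 60

```text
t: 3.5
position: [0.5339, -0.1518, 0.1751]
tool_rot: [-1.573, -0.001, -1.377]
wrist_force: [-7.0, 1.1, 5.4]
opening: 0.132
```

```bash
python3 - <<'E'
from h import *
o=arm.get_obs();print(o['t'],o['position'],o['tool_rot'],o['wrist_force'],o['opening']*85)
cv2.imwrite("pics/w2.png",arm.snapshot("wrist")[:,:,::-1])
E
```

```text
3.5 [ 0.53393864 -0.15178559  0.17508192] [-1.57299862e+00 -7.76956131e-04 -1.37716752e+00] [-6.99724033  1.09519536  5.40413224] 11.193749116373608
```

View pics/w2.png

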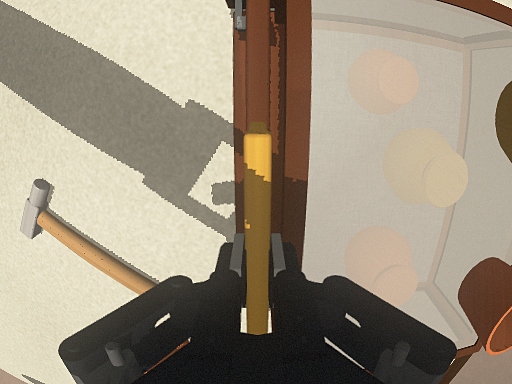

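The bar is held: opening reads 11 mm, and the bar lies between the pads at about (257,240). Next is a gentle tug in small steps.

Emit:
jog_arm --motion '[[[0, 0, 0.002, 0], [0, 0, 0.004, 0], [0, 0, 0.004, 0], [0, 0, 0.004, 0]]]'

```text
t: 3.95
position: [0.5339, -0.1517, 0.1765]
tool_rot: [-1.573, -0.001, -1.377]
wrist_force: [-3.1, -4.8, -6.1]
opening: 0.129
```

Emit:
jog_arm --motion '[[[0, 0, 0.001, 0], [0, 0, 0.002, 0], [0, 0, 0.003, 0], [0, 0, 0.003, 0]]]'

```text
t: 4.35
position: [0.5339, -0.1517, 0.1794]
tool_rot: [-1.573, -0.0, -1.377]
wrist_force: [-2.9, -4.4, -5.3]
opening: 0.126
```

Emit:
jog_arm --motion '[[[0, 0, 0.001, 0], [0, 0, 0.002, 0], [0, 0, 0.002, 0], [0, 0, 0.002, 0]]]'

```text
t: 4.75
position: [0.5339, -0.1518, 0.1814]
tool_rot: [-1.573, -0.0, -1.377]
wrist_force: [-2.7, -4.5, -6.0]
opening: 0.131
```

Emit:
jog_arm --motion '[[[0, 0, 0.001, 0], [0, 0, 0.002, 0], [0, 0, 0.002, 0], [0, 0, 0.002, 0]]]'

```text
t: 5.15
position: [0.5339, -0.1518, 0.1834]
tool_rot: [-1.573, -0.0, -1.377]
wrist_force: [-2.1, -5.0, -5.9]
opening: 0.125
```

Emit:
jog_arm --motion '[[[0, 0, 0.001, 0], [0, 0, 0.002, 0], [0, 0, 0.002, 0], [0, 0, 0.002, 0]]]'

```text
t: 5.55
position: [0.5339, -0.1518, 0.1854]
tool_rot: [-1.573, -0.001, -1.377]
wrist_force: [-3.5, -5.0, -6.2]
opening: 0.128
```

Emit:
jog_arm --motion '[[[0, 0, 0.001, 0], [0, 0, 0.002, 0], [0, 0, 0.003, 0], [0, 0, 0.003, 0]]]'

```text
t: 5.95
position: [0.5339, -0.1518, 0.1884]
tool_rot: [-1.573, -0.001, -1.377]
wrist_force: [-2.8, -5.2, -6.4]
opening: 0.125
```

```bash
python3 - <<'E'
from h import *
o=arm.get_obs();print(o['t'],o['position'],o['wrist_force'],o['opening']*85)
cv2.imwrite("pics/w3.png",arm.snapshot("wrist")[:,:,::-1])
E
```

```text
5.95 [ 0.5338867  -0.15178147  0.18838995] [-2.83398693 -5.22694764 -6.43006999] 10.65927366551023
```

View pics/w3.png

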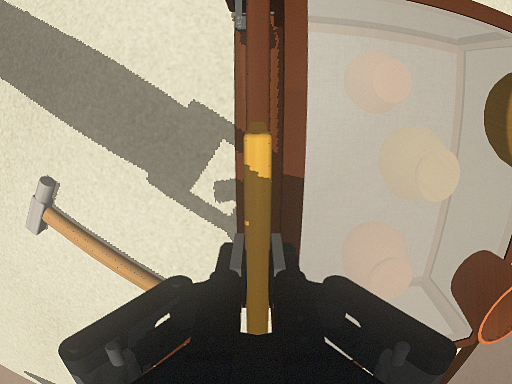

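The bar has stayed put in the pads over a 13 mm rise, well past the 6 mm play, with a steady pull of about 6 N (the sash's weight). So the sash is free, and the catch must be left alone. I'll raise it the rest of the way.

Emit:
jog_arm --motion '[[[0, 0, 0.005, 0], [0, 0, 0.015, 0], [0, 0, 0.027, 0], [0, 0, 0.039, 0], [0, 0, 0.051, 0], [0, 0, 0.06, 0], [0, 0, 0.065, 0], [0, 0, 0.065, 0]]]' --force 80

```text
t: 6.8
position: [0.5339, -0.1517, 0.2543]
tool_rot: [-1.573, -0.001, -1.377]
wrist_force: [-3.2, -4.2, -4.8]
opening: 0.123
```

Emit:
jog_arm --motion '[[[0, 0, 0.006, 0], [0, 0, 0.018, 0], [0, 0, 0.03, 0], [0, 0, 0.042, 0], [0, 0, 0.05, 0], [0, 0, 0.055, 0], [0, 0, 0.057, 0], [0, 0, 0.057, 0]]]'

```text
t: 7.6
position: [0.5339, -0.1517, 0.3108]
tool_rot: [-1.574, -0.0, -1.377]
wrist_force: [-3.5, -3.6, -4.5]
opening: 0.119
```

Emit:
jog_arm --motion '[[[0, 0, 0, 0], [0, 0, 0, 0], [0, 0, 0, 0], [0, 0, 0, 0], [0, 0, 0, 0]]]'

```text
t: 8.1
position: [0.5339, -0.1518, 0.3106]
tool_rot: [-1.574, -0.0, -1.377]
wrist_force: [-3.4, -4.7, -5.0]
opening: 0.118
```

```bash
python3 - <<'E'
from h import *
o=arm.get_obs();print(o['t'],o['position'],o['wrist_force'],o['opening']*85,o['qvel'])
cv2.imwrite("pics/w4.png",arm.snapshot("wrist")[:,:,::-1])
cv2.imwrite("pics/s4.png",arm.snapshot("side")[:,:,::-1])
E
```

```text
8.1 [ 0.53389494 -0.15175153  0.3106426 ] [-3.43136789 -4.73709313 -5.04675006] 10.003319334252176 [ 0.00172671  0.00022221 -0.00024046 -0.00079737  0.00147172 -0.00063689]
```

View pics/w4.png

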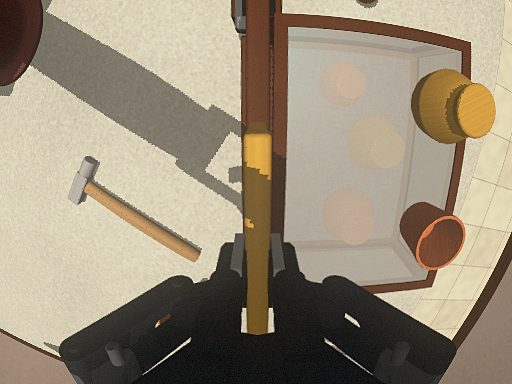

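View pics/s4.png

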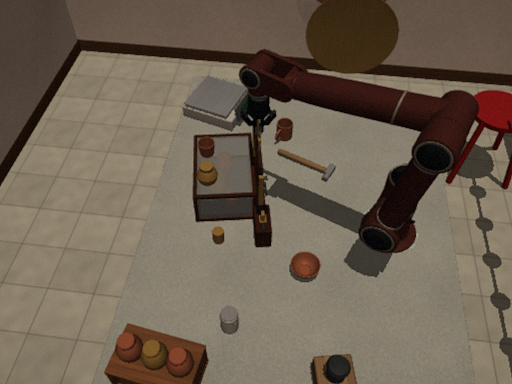

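The wrist view shows the bar at the same pixels (257, 125–335) while the case has dropped away, so the sash rose with the gripper. In the side view the wares are where they started.

```bash
python3 -c "
from bench import arm
print(arm.sign_off())"
```

```text
the job is handed in; nothing more can be done
None
```

The showcase is open: the sash is up about 13.5 cm, with the gripper still holding the lift handle at 80 N, and I handed the job in at about 8 s.

- **Tug:** I pulled the sash up gently before going near the catch. It rose 13 mm, well past the 6 mm of play, with a steady pull of about 6 N, so it was already free. I left the catch slide alone.
- **Last checks:** The bar sat at the same place in the wrist view after the lift, so it did not slip in the pads. The arm was at rest with about 5 N of sash weight on it. The side view showed the wares where they began; I judged that by eye.
- **Small disagreements:** The gripper sat about 3 mm higher after closing on the bar than I had commanded. Measured from either height, the sash is up 13.5 to 13.8 cm, above the 12 cm asked. The gripper opening crept from 11.2 to 10.0 mm as I raised the grip force, and no slip showed with it.

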